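Arm the microscope laser at its guarded toggle

TASK

Arm the microscope's laser: on the switch box that has the row of metal cooling fins, swing the hinged guard up, flip the toggle beneath it all the way over to its other side, then close the guard fully again. Leave the guard of the plain box without fins shut.

Things in the scene. Friction and masses are not known exactly. Their poses are not given: they have to be found in the camera images.
- laser_unit: The switch box to operate, fixed: low grey case, white top at z = 45 mm, x -45 to +60, y -40 to +40 mm, with a comb of eight aluminium cooling fins on the right (to y = -75, z = 45 mm). Origin on the worktop below the toggle's pivot; x points away from the robot (yaw up to 0.3 rad either way), y left. The guard, a grey hood (shut: x -31 to +40, y -25 to +25, roof z = 87 mm), covers the toggle.
- guard_disc (a point): Centre of the guard's grip: a round grey disc standing on edge on the hood's roof, 26 mm in diameter, 10 mm thick along the box's y. With the guard shut it lies at x = -18, y = 0, z = 105 mm in laser_unit's frame; it swings about the hinge axis (along y, at x = +40, z = 49 mm, the far side). Pinched on its flat faces it can turn between the fingers.
- toggle_tip (a point): Tip of the steel bat toggle under the guard. The bat is 33 mm long, 11 mm thick at its fat end, pivots at x = 0, y = 0, z = 47 mm of laser_unit and swings in the y-z plane. At the start it leans about 0.5 rad to the left (tip at y = +16, z = 76 mm); flipped, it leans 0.5 rad to the right (y = -16).
- laser_guard (a joint): Guard angle in rad: 0 shut, about 1.57 turned up a quarter turn, 1.9 the far stop. The free (near) edge swings up and away from the robot. The hinge has friction (0.06 N m, about 1 N at the disc): the guard stays where it is left and does not fall shut or open by itself.
- laser_toggle (a joint): Angle of the toggle of laser_unit in rad: 0 leaning fully left (off), 0.5 upright, 1.0 leaning fully right (armed, at its stop). It stays where it is left; about 1 N at its tip moves it.
- lamp_guard (a joint): Opening angle of the guard on the other box (lamp supply, fixed, not to be used), rad, 0 shut. That box stands about 0.25 m left or right of laser_unit with the same guard and height, but its case is one plain smooth block 115 mm wide, without fins. Beware: a microscope about 0.5 m tall stands fixed left of both boxes (world x beyond 0.48 m, y 0.02 to 0.25 m); pass in front of it.

How it is judged:
On the way, in this order (a step that is already met when the one before it is completed fails the run):
1. the guard of the finned box is swung up (past 1.1 rad) with the toggle still off (value of joint laser_guard above 1.1 rad and value of joint laser_toggle below 0.5 rad), for 0.2 s.
2. the toggle is flipped to its other side while the guard is up (value of joint laser_toggle above 0.75 rad and value of joint laser_guard above 0.9 rad), for 0.2 s.
At the end, for the whole second after the job is handed in: the finned box's guard is shut again (within 0.15 rad) and at rest, its toggle leans to the other side (past 0.75 of 1.0 rad), and the plain box's guard is shut (within 0.15 rad) (value of joint each of laser_guard, lamp_guard below 0.15 rad and value of joint laser_toggle above 0.75 rad and velocity of joint laser_guard between -0.05 and 0.05 rad/s); the robot touches nothing.
It fails at once if the guard of the plain box is opened (more than 0.25 rad) (value of joint lamp_guard above 0.25 rad).
It also fails if it takes over 61 s, if anything falls off the work surface, if the arm or the gripper's body presses on something with over 40 N, if the wrist force passes 120 N, or if a joint passes its speed limit or range.

ROBOT

A 6-joint arm with a two-finger parallel gripper is mounted at the origin on a cart in front of the work surface, level with it; the furniture and walls round the work are solid. World frame = base frame: x ahead of the robot, y to its left, z up, the work surface at z = 0. Lengths are in m, angles in rad, forces in N, time in s.
With the tool pointing down it reaches from about 0.425 to 0.95 m from the base axis. Payload 3.5 kg.
Tool frame: the origin (TCP) lies at the very end of the fingers, on their centre line; the grasp point (between the pads) lies 19 mm behind it; z points along the fingers, x is the direction in which the jaws open and shut, and the axes are right-handed (so a half turn about z gives the same grasp; the last joint's range is limited). The gripper opens to 85 mm and grips with 20 to 120 N. Pads are 22 mm wide; open, the fingers measure 114 mm over their backs; the gripper's body (76 mm by 85 mm) begins 54 mm behind the grasp point. The pads swing forward as they close: fully open they stand 13 mm farther back than shut.
Start: joints at [0.982, 0.286, 1.577, -0, 1.279, -0.15], TCP at [0.287, 0.611, 0.231] pointing down, gripper open.
Joint ranges: [-2.77, 2.77], [-0.9, 2.22], [0.21, 2.48], [-1.53, 4.67], [0.24, 2.81], [-2.84, 2.84]. Speed limits (rad/s): [2.79, 2.79, 3.14, 3.14, 3.14, 3.14].

INTERFACE

Orientations are given as a rotation vector (axis times angle).
In Python, from plant import state, camera, camera_info, hand_in, regions_of gives the robot as it stands. The module is installed in compiled form; this text tells all that it offers.
- The arm moves only by the tool move_arm, never from a script. Its argument "steps" is a list of rows, each a list of 5 numbers: the shift along the tool's x, y, z in mm, then the turn about the tool's z in degrees, then the closure in counts, from 0 (fully open) to 255 (shut). A call has 1 to 10 rows; each row is the pose to reach, as a shift and turn from the pose commanded when the call began, along the tool's axes at that moment; what a row does not reach only later rows make up. A row lasts 1/8 s, in which the tool goes at most 62.5 mm and 10.7 degrees, less where a joint would pass 70% of its speed; a pose out of reach is approached as far as the arm can. A call with a gripper value outside its range is refused whole. The fingers move at their own pace and stop on an object; "force" is the grip in N (left out, the last holds). Time passes only in rows, so rows that repeat a pose let the fingers close. It gives the time, the measured TCP pose, the force and the opening at its end, in the units of the state.
- state(): the state, without advancing time (a new reading comes with each control period).
- camera(name): name is "side" or "top"; returns (picture, depth): 420x560x3 uint8, red, green, blue; 420x560 float32, m along the optical axis (not along the pixel's ray), 0 where there is no reading.
- camera_info(name): a dict with "intrinsics" (3x3 intrinsics, pixels), "R" (3x3) and "t" (3): a world point X has camera coordinates R X + t. Camera axes: x right, y down, z forward; pixel columns grow to the right and rows downward; lengths in m; the calibration is good to about 2 mm. A picture is of the moment at which its call begins. camera_info takes no time and is no camera call.
- hand_in(): hands the job in, once; it reports no verdict.
Trained networks look in the newest picture that a camera, given by its name, has taken for a name from the list of things; names that differ only in an ending like _2 or _b are one class to them, and where a whole thing is asked for, a point or a joint stands for the part that bears it (a point fixed in the world has none). Each returns a list of dicts, best first, with "score" (0 to 1); they miss things now and then, are a little off and sometimes report something else, mostly with a low value. They report only what shows in the picture. A call takes as long as a camera call.
- regions_of(camera, label): "mask" (420x560 bool, what is visible of it) and "extent" ([left, top, width, height] in pixels, round what is visible of it).
The state is a dict: "time_s": time; "joint_positions": joint angles; "qd": joint speeds; "joint_torque": joint torques, N m; "eef_pos": TCP position; "ee_rot": TCP orientation; "contact_force": force on the tool from outside, world axes, zero at the start; "torque": the same for the moment, N m; "grip_width": opening from 0.0 (shut) to 1.0 (fully open).
Only numpy, scipy, OpenCV 4.12 (cv2) and the standard library are available. Lean on these libraries where they do the work, as an engineer would, in place of code of your own. Each camera call takes 0.05 s, during which the arm holds its last target. There are 200 camera calls.

## Working session

There is one attempt and no reset: what is moved stays moved. The work goes in short steps, Python scripts to look and compute and a tool call to move; the robot and the scene stay as the last step left them, time stands still between calls to the robot, and variables do not carry over. Pictures are saved under pics/ and viewed, about 8 in all and at most 12, crops included, and the job is handed in when it is done.

Besides the shell and the picture viewer there is one more tool, called after "Request:" as a command line: name --pt "numbers of a row" for each row, then --argument value for the rest. move_arm: Moves the arm, as the interface text tells. Its arguments: {"type":"object","properties":{"steps":{"type":"array","items":{"type":"array","items":{"type":"number"}}},"force":{"type":"number"}},"required":["steps"]}

```bash
mkdir -p pics; cat > h.py <<'E'
import numpy as np, cv2
from plant import *
from scipy.spatial.transform import Rotation as Rn
def world(cam,depth,mask=None):
    i=camera_info(cam);K=np.array(i["intrinsics"]);R=np.array(i["R"]);t=np.array(i["t"])
    v,u=np.mgrid[0:420,0:560]
    P=np.stack([(u-K[0,2])/K[0,0]*depth,(v-K[1,2])/K[1,1]*depth,depth],-1)
    W=(P-t)@R
    W[depth==0]=np.nan
    return W if mask is None else W[mask&(depth>0)]
def save(n,img): cv2.imwrite(n,img[...,::-1])
E
python3 - <<'E'
from h import *
s=state();print({k:np.round(v,3) for k,v in s.items()})
for c in ["side","top"]:
    p,d=camera(c);save(f"pics/{c}0.png",p);np.save(f"{c}0.npy",d)
    i=camera_info(c);print(c,np.round(-np.array(i["R"]).T@np.array(i["t"]),3),np.round(np.array(i["R"]).ravel(),2),i["intrinsics"][0][0])
    for l in ["laser_unit","guard_disc","laser_guard","lamp_guard"]:
        for r in regions_of(c,l):
            w=world(c,d,r["mask"]);print(l,round(r["score"],2),r["extent"],len(w),np.round(np.median(w,0),3) if len(w) else "",np.round(w.min(0),3),np.round(w.max(0),3))
E
```

```text
{'time_s': np.float64(0.0), 'joint_positions': array([ 0.982,  0.287,  1.578,  0.   ,  1.279, -0.15 ]), 'qd': array([ 0.001,  0.   ,  0.   ,  0.   , -0.   ,  0.001]), 'joint_torque': array([-1.0000e-03, -4.0599e+01, -2.9262e+01, -0.0000e+00,  6.0000e-03,
        0.0000e+00]), 'eef_pos': array([0.286, 0.611, 0.23 ]), 'ee_rot': array([ 2.651,  1.684, -0.003]), 'contact_force': array([ 0.601,  1.11 , -0.393]), 'torque': array([-0.038,  0.028,  0.011]), 'grip_width': np.float64(0.999)}
side [0.261 0.38  0.605] [-0.93 -0.37 -0.01 -0.21  0.57 -0.79  0.3  -0.73 -0.61] 486.6388883075409
laser_unit 0.84 [253.9, 165.2, 70.7, 62.7] 2850 [ 0.528 -0.346  0.044] [ 0.486 -0.519 -0.003] [ 0.625 -0.321  0.118]
guard_disc 0.66 [262.9, 161.9, 46.0, 36.3] 1248 [ 0.535 -0.353  0.083] [ 0.504 -0.544 -0.003] [ 0.635 -0.337  0.118]
laser_guard 0.8 [263.8, 164.1, 43.6, 33.5] 1211 [ 0.534 -0.352  0.084] [ 0.504 -0.528 -0.001] [ 0.593 -0.337  0.118]
lamp_guard 0.72 [227.0, 237.8, 50.3, 46.9] 1885 [ 0.503 -0.115  0.085] [ 0.469 -0.266 -0.002] [ 0.565 -0.097  0.119]
top [ 0.437 -0.241  1.089] [ 0.01 -1.    0.01 -0.99 -0.01 -0.1   0.1  -0.01 -0.99] 543.5609567805582
laser_unit 0.72 [316.6, 168.5, 57.9, 65.1] 3066 [ 0.54  -0.379  0.045] [ 0.486 -0.45  -0.005] [ 0.611 -0.324  0.12 ]
guard_disc 0.97 [325.9, 179.4, 30.2, 41.1] 1161 [ 0.542 -0.367  0.086] [ 0.504 -0.405  0.039] [ 0.586 -0.34   0.12 ]
laser_guard 0.57 [324.0, 181.1, 35.1, 41.1] 1110 [ 0.54  -0.367  0.086] [ 0.504 -0.399  0.042] [ 0.58 -0.34  0.12]
laser_guard 0.38 [317.5, 168.7, 61.0, 63.2] 3229 [ 0.54  -0.38   0.044] [ 0.486 -0.457 -0.006] [ 0.611 -0.324  0.12 ]
lamp_guard 0.82 [196.3, 198.5, 34.8, 42.5] 1066 [ 0.508 -0.133  0.086] [ 0.469 -0.162  0.046] [ 0.552 -0.101  0.119]
```

```bash
python3 - <<'E'
from h import *
a=cv2.imread("pics/top0.png")[150:260,170:400];b=cv2.imread("pics/side0.png")[130:310,200:360]
cv2.imwrite("pics/crop0.png",np.hstack([cv2.resize(a,None,fx=2,fy=2,interpolation=2),cv2.resize(b,(320,220*320//320*1),interpolation=2)]) )
for c in ["top","side"]:
    d=np.load(f"{c}0.npy");W=world(c,d)
    near=(abs(W[...,0]-.54)<.09)&(abs(W[...,1]+.37)<.07)
    disc=near&(W[...,2]>.096);p=W[disc];print(c,"disc",len(p),p.mean(0).round(4),p.min(0).round(4),p.max(0).round(4))
    q=p[:,:2]-p[:,:2].mean(0);u=np.linalg.svd(q)[2][0];print("discyaw",np.arctan2(u[1],u[0])%np.pi,np.ptp(q@u),np.ptp(q@np.array([-u[1],u[0]])))
    roof=near&(abs(W[...,2]-.087)<.004);p=W[roof][:,:2];r=cv2.minAreaRect((p*1000).astype(np.float32));print("roof",r)
    m=near&(abs(W[...,2]-.045)<.004)
    p=W[m][:,:2]; print("top45",cv2.minAreaRect((p*1000).astype(np.float32)))
E
```

```text
top disc 85 [ 0.5192 -0.3654  0.1127] [ 0.5074 -0.3708  0.0972] [ 0.5328 -0.36    0.1205]
discyaw 3.0252046571401525 0.02525617674593041 0.009936010080621685
roof ((542.2511596679688, -369.43792724609375), (49.881141662597656, 71.19113159179688), 81.95001983642578)
top45 ((542.728759765625, -388.0865478515625), (113.0806655883789, 100.92859649658203), 81.93262481689453)
side disc 132 [ 0.519  -0.3615  0.1076] [ 0.5071 -0.3709  0.096 ] [ 0.5326 -0.3568  0.1182]
discyaw 3.135531223947837 0.025445384771465913 0.014111789083441038
roof ((542.4214477539062, -366.64349365234375), (51.40242385864258, 72.95874786376953), 80.63957977294922)
top45 ((543.1473388671875, -386.3862609863281), (114.15673828125, 102.12516784667969), 81.98120880126953)
```

View pics/crop0.png

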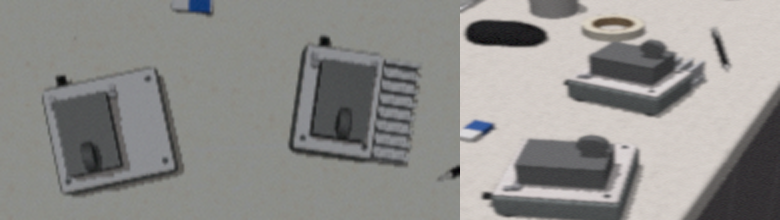

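```bash
cat >> h.py <<'E'
O=np.array([.538,-.368]);YAW=-.14
def box(x,y,z): # mm box frame -> world m
    c,s=np.cos(YAW),np.sin(YAW);return np.array([O[0]+(c*x-s*y)/1e3,O[1]+(s*x+c*y)/1e3,z/1e3])
def arc(th): # disc centre in mm, box frame
    a=np.arctan2(56,-58)-th;r=np.hypot(58,56);return 40+r*np.cos(a),49+r*np.sin(a)
def shift(targets,s=None):
    s=s or state();R=Rn.from_rotvec(s["ee_rot"]).as_matrix()
    return [np.round(R.T@(np.array(t)-s["eef_pos"])*1e3).tolist() for t in targets]
def jaw(s=None):
    s=s or state();R=Rn.from_rotvec(s["ee_rot"]).as_matrix();return R.round(3), np.degrees(np.arctan2(R[1,0],R[0,0]))
E
python3 - <<'E'
from h import *
print(jaw(), "wanted tool x yaw",np.degrees(YAW)+90,np.degrees(YAW)-90)
for c in ["top","side"]:
    W=world(c,np.load(f"{c}0.npy"))
    for z in np.arange(.02,.6,.06):
        m=(W[...,2]>z)&(W[...,2]<z+.06)&(W[...,1]<.3)&(W[...,1]>-.02)&(W[...,0]>.3)
        p=W[m]
        if len(p)>5: print(c,round(z,2),len(p),np.percentile(p,1,0).round(3),np.percentile(p,99,0).round(3))
s=cv2.hconcat([cv2.imread("pics/top0.png"),cv2.imread("pics/side0.png")]);cv2.imwrite("pics/both0.png",cv2.resize(s,(800,300),interpolation=3))
E
```

```text
(array([[ 0.425,  0.905, -0.   ],
       [ 0.905, -0.425, -0.   ],
       [-0.   , -0.   , -1.   ]]), np.float64(64.86038810076766)) wanted tool x yaw 81.97859086816848 -98.02140913183152
top 0.02 3766 [ 0.465 -0.019  0.02 ] [0.948 0.297 0.079]
top 0.08 887 [ 0.652 -0.018  0.081] [0.88  0.269 0.138]
top 0.14 6755 [0.548 0.005 0.149] [0.776 0.155 0.196]
top 0.2 571 [0.709 0.017 0.201] [0.784 0.048 0.259]
top 0.26 1476 [0.59  0.017 0.261] [0.801 0.097 0.319]
top 0.32 2618 [0.553 0.027 0.321] [0.79  0.097 0.379]
top 0.38 5158 [ 0.511 -0.001  0.381] [0.715 0.111 0.439]
top 0.44 1598 [ 0.636 -0.02   0.44 ] [0.692 0.087 0.5  ]
top 0.5 696 [ 0.636 -0.019  0.5  ] [0.712 0.026 0.528]
side 0.02 9823 [0.541 0.04  0.023] [0.697 0.183 0.077]
side 0.14 14102 [0.547 0.016 0.179] [0.718 0.223 0.194]
side 0.2 471 [0.606 0.1   0.229] [0.69 0.15 0.26]
side 0.26 2226 [0.585 0.102 0.261] [0.659 0.155 0.32 ]
side 0.32 1030 [0.52  0.049 0.32 ] [0.638 0.197 0.379]
side 0.38 13375 [ 0.491 -0.006  0.383] [0.66  0.209 0.437]
side 0.44 1256 [ 0.639 -0.014  0.44 ] [0.668 0.076 0.49 ]
```

View pics/both0.png

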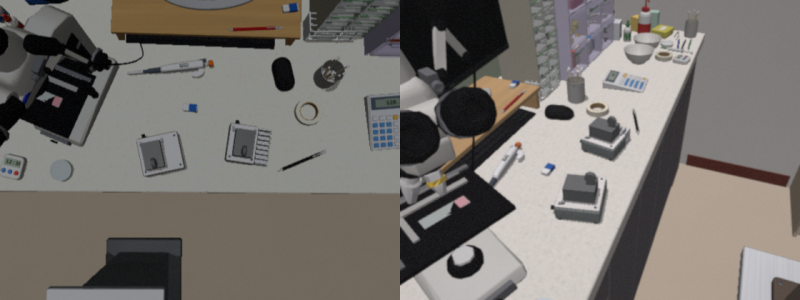

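```bash
python3 - <<'E'
from h import *
W=[(.30,.555,.23),(.31,.495,.23),(.32,.435,.23),(.33,.375,.23),(.34,.315,.23),(.355,.255,.23),(.375,.196,.23),(.40,.14,.23),(.415,.08,.23),(.425,.02,.23)]
print(shift(W))
for th in (0,1.57): print(arc(th))
E
```

```text
[[-45.0, 36.0, 1.0], [-95.0, 70.0, 1.0], [-145.0, 105.0, 1.0], [-195.0, 139.0, 1.0], [-245.0, 174.0, 1.0], [-293.0, 213.0, 1.0], [-338.0, 256.0, 1.0], [-378.0, 303.0, 1.0], [-426.0, 342.0, 1.0], [-476.0, 376.0, 1.0]]
(np.float64(-17.99999999999998), np.float64(105.0))
(np.float64(95.95379529496023), np.float64(107.04457590584745))
```

Request:
move_arm --pt "-45 36 0 0 0" --pt "-95 70 0 0 0" --pt "-145 105 0 0 0" --pt "-195 139 0 0 0" --pt "-245 174 0 0 0" --pt "-293 213 0 0 0" --pt "-338 256 0 0 0" --pt "-378 303 0 0 0" --pt "-426 342 0 0 0" --pt "-476 376 0 0 0"

```text
time_s: 1.75
eef_pos: [0.4253, 0.0183, 0.2319]
ee_rot: [2.651, 1.684, 0.002]
contact_force: [0.5, 0.3, 0.3]
grip_width: 1.002
```

```bash
python3 - <<'E'
from h import *
s=state();print(s["eef_pos"],s["joint_positions"].round(2),jaw()[1],s["time_s"])
W=[(.425,-.02,.22),(.435,-.08,.22),(.445,-.14,.22),(.46,-.20,.22),(.48,-.255,.21),(.50,-.31,.20),box(-18,0,190),box(-18,0,160),box(-18,0,160)]
print(shift(W))
E
```

```text
[0.42528085 0.01833379 0.23188062] [-0.2  -0.3   2.16  0.    1.28 -1.33] 64.85046378066882 1.75
[[-35.0, 16.0, 12.0], [-85.0, 51.0, 12.0], [-135.0, 85.0, 12.0], [-183.0, 124.0, 12.0], [-224.0, 166.0, 22.0], [-265.0, 207.0, 32.0], [-307.0, 249.0, 42.0], [-307.0, 249.0, 72.0], [-307.0, 249.0, 72.0]]
```

Request:
move_arm --pt "-35 16 12 0 0" --pt "-85 51 12 0 0" --pt "-135 85 12 -5 0" --pt "-183 124 12 -10 130" --pt "-224 166 22 -17 130" --pt "-265 207 32 -17 130" --pt "-307 249 42 -17 130" --pt "-307 249 72 -17 130" --pt "-307 249 72 -17 130"

```text
time_s: 2.88
eef_pos: [0.5183, -0.3624, 0.1559]
ee_rot: [-2.369, -2.053, 0.001]
contact_force: [0.5, -0.0, 0.2]
grip_width: 0.487
```

```bash
python3 - <<'E'
from h import *
s=state();print(s["eef_pos"],s["joint_positions"].round(2),jaw()[1],s["time_s"],s["grip_width"])
print(box(-18,0,93),shift([box(-18,0,93)]))
p,d=camera("side");save("pics/s1.png",cv2.resize(p[100:260,190:390],None,fx=3,fy=3,interpolation=cv2.INTER_CUBIC))
E
```

```text
[ 0.51827398 -0.36244145  0.15586935] [-0.77  0.27  1.74  0.    1.14 -2.2 ] 81.80602043313701 2.875 0.48723327363254426
[ 0.52017611 -0.36548822  0.093     ] [[-3.0, 3.0, 63.0]]
```

View pics/s1.png

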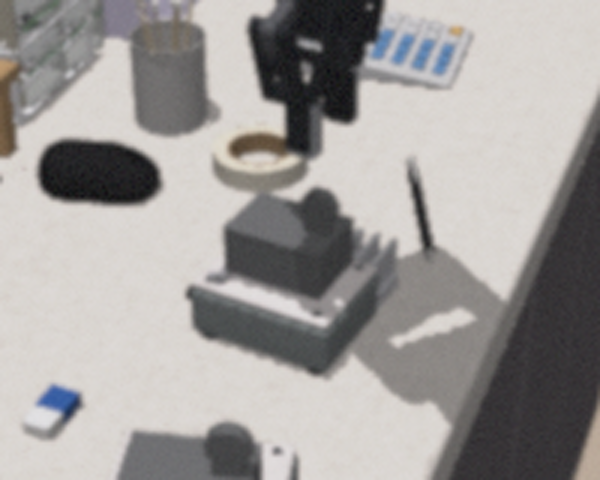

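Request:
move_arm --pt "-3 3 30 0 130" --pt "-3 3 50 0 130" --pt "-3 3 50 0 130" --pt "-3 3 50 0 130"

```text
time_s: 3.42
eef_pos: [0.5229, -0.3668, 0.1106]
ee_rot: [2.372, 2.057, 0.0]
contact_force: [0.3, -0.0, -0.0]
grip_width: 0.491
```

```bash
python3 - <<'E'
from h import *
s=state();print(s["eef_pos"],jaw()[1],s["time_s"],s["grip_width"],shift([box(-18,0,93)]),s["contact_force"])
for n in range(2):
    p,d=camera("top");W=world("top",d)
E
```

```text
[ 0.52294683 -0.36680714  0.11063095] 81.88231125267177 3.425 0.4909224027681805 [[1.0, -3.0, 18.0]] [ 0.25343619 -0.02144417 -0.04433088]
```

Request:
move_arm --pt "1 -2 16 0 130" --pt "1 -2 16 0 130" --pt "1 -2 16 0 255" --pt "1 -2 16 0 255" --pt "1 -2 16 0 255" --pt "1 -2 16 0 255" --pt "1 -2 16 0 255" --force 30

```text
time_s: 4.4
eef_pos: [0.5207, -0.3657, 0.0936]
ee_rot: [2.373, 2.058, -0.0]
contact_force: [0.1, -1.6, -0.2]
grip_width: 0.112
```

```bash
python3 - <<'E'
from h import *
s=state();print(s["eef_pos"],jaw()[1],s["time_s"],s["grip_width"],s["contact_force"])
# shifts along the arc from closed
R=Rn.from_rotvec(s["ee_rot"]).as_matrix()
p0=box(-18,0,105)
for th in np.arange(.15,1.66,.15):
    x,z=arc(th);print(round(th,2),(R.T@(box(x,0,z)-p0)*1e3).round())
E
```

```text
[ 0.52068987 -0.36573126  0.0936239 ] 81.86164859196867 4.4 0.1120662134762879 [ 0.12073447 -1.60617257 -0.22748591]
0.15 [ 0.  9. -8.]
0.3 [  0.  19. -15.]
0.45 [  0.  30. -20.]
0.6 [  0.  42. -23.]
0.75 [  0.  54. -24.]
0.9 [  0.  66. -24.]
1.05 [  0.  78. -22.]
1.2 [  0.  89. -18.]
1.35 [  0. 100. -13.]
1.5 [  0. 110.  -6.]
1.65 [  0. 118.   3.]
```

Request:
move_arm --pt "0 9 -8 0 255" --pt "0 19 -15 0 255" --pt "0 30 -20 0 255" --pt "0 42 -23 0 255" --pt "0 54 -24 0 255" --pt "0 66 -24 0 255" --pt "0 78 -22 0 255" --pt "0 89 -18 0 255" --pt "0 100 -13 0 255" --pt "0 110 -6 0 255"

```text
time_s: 5.65
eef_pos: [0.6317, -0.3815, 0.1012]
ee_rot: [2.371, 2.056, 0.003]
contact_force: [-2.8, -2.0, 5.0]
grip_width: 0.108
```

Request:
move_arm --pt "0 4 3 0 255" --pt "0 4 3 0 255" --pt "0 4 3 0 255"

```text
time_s: 6.02
eef_pos: [0.6357, -0.382, 0.098]
ee_rot: [2.37, 2.054, 0.004]
contact_force: [2.0, -1.9, 5.2]
grip_width: 0.11
```

```bash
python3 - <<'E'
from h import *
s=state();print(s["eef_pos"],jaw()[1],s["time_s"],s["grip_width"],s["contact_force"])
p,d=camera("side");save("pics/s2.png",cv2.resize(p[100:260,190:390],None,fx=3,fy=3,interpolation=cv2.INTER_CUBIC))
E
```

```text
[ 0.63568143 -0.38204819  0.09804954] 81.85072071010721 6.025 0.11004133349625236 [ 2.04616375 -1.93055387  5.24469484]
```

View pics/s2.png

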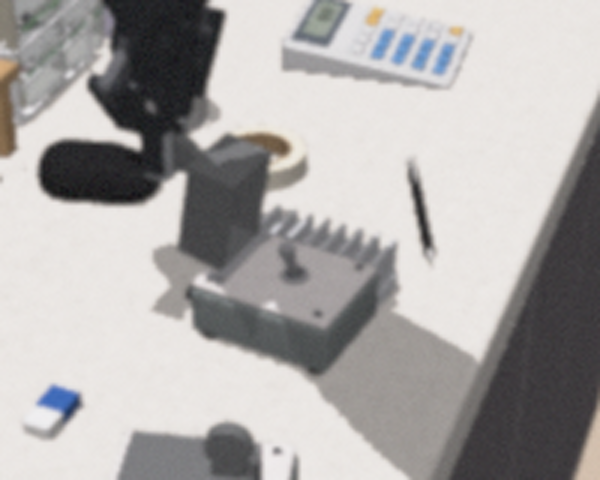

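Request:
move_arm --pt "0 0 0 0 130" --pt "0 0 0 0 130" --pt "0 0 0 0 130" --pt "0 1 -30 0 130" --pt "0 2 -70 0 130" --pt "0 2 -105 0 130" --pt "0 2 -105 0 255" --pt "0 2 -105 0 255"

```text
time_s: 7.08
eef_pos: [0.6349, -0.3814, 0.1999]
ee_rot: [-2.372, -2.057, 0.0]
contact_force: [-0.5, 0.9, 0.1]
grip_width: 0.076
```

```bash
python3 - <<'E'
from h import *
s=state();print(s["eef_pos"],jaw()[1],s["time_s"],s["grip_width"],s["contact_force"])
print(shift([box(-3,44,200),box(-3,44,130),box(-3,44,62),box(-3,5,62)]))
E
```

```text
[ 0.63487665 -0.38136767  0.19985707] 81.85554380044397 7.075 0.07565170982680049 [-0.51150773  0.87841295  0.09729094]
[[44.0, -101.0, 0.0], [43.0, -101.0, 70.0], [43.0, -101.0, 138.0], [4.0, -101.0, 138.0]]
```

Request:
move_arm --pt "22 -50 0 0 255" --pt "44 -101 0 0 255" --pt "44 -101 0 0 255" --pt "44 -101 40 0 255" --pt "44 -101 80 0 255" --pt "44 -101 115 0 255" --pt "44 -101 138 0 255" --pt "44 -101 138 0 255" --pt "44 -101 138 0 255"

```text
time_s: 8.2
eef_pos: [0.5424, -0.3246, 0.0638]
ee_rot: [2.373, 2.057, 0.0]
contact_force: [0.3, 0.5, 0.6]
grip_width: 0.003
```

```bash
python3 - <<'E'
from h import *
s=state();print(s["eef_pos"],jaw()[1],s["time_s"],s["grip_width"],s["contact_force"])
print(shift([box(-3,44,62),box(-3,5,62)]))
p,d=camera("side");save("pics/s3.png",cv2.resize(p[100:260,190:390],None,fx=3,fy=3,interpolation=cv2.INTER_CUBIC))
E
```

```text
[ 0.5424324  -0.32459355  0.06380145] 81.85754352269781 8.2 0.0033052097957658386 [0.29581176 0.5301017  0.64588493]
[[0.0, -1.0, 2.0], [-39.0, -1.0, 2.0]]
```

View pics/s3.png

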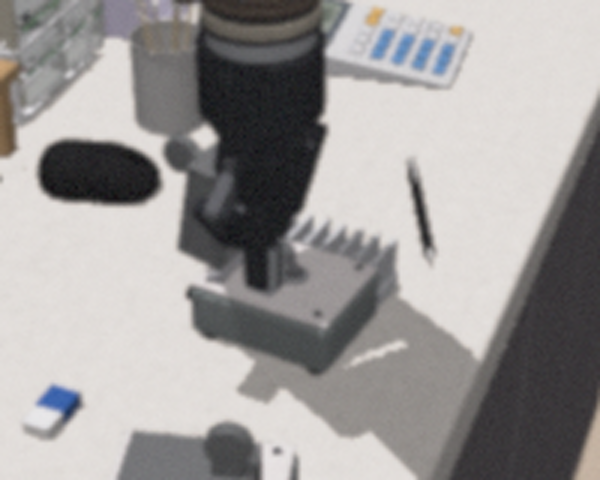

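Request:
move_arm --pt "-8 0 1 0 255" --pt "-14 0 1 0 255" --pt "-20 0 1 0 255" --pt "-26 0 1 0 255" --pt "-31 0 1 0 255" --pt "-35 0 1 0 255" --pt "-35 0 1 0 255" --pt "-35 0 1 0 255"

```text
time_s: 9.25
eef_pos: [0.5365, -0.3587, 0.0621]
ee_rot: [-2.373, -2.058, 0.001]
contact_force: [-0.3, 0.2, 0.2]
grip_width: 0.001
```

Request:
move_arm --pt "-3 0 0 0 255" --pt "-6 0 0 0 255" --pt "-6 0 0 0 255"

```text
time_s: 9.62
eef_pos: [0.5359, -0.3628, 0.0619]
ee_rot: [-2.371, -2.055, -0.003]
contact_force: [1.0, 4.8, 0.8]
grip_width: -0.001
```

Request:
move_arm --pt "-3 0 0 0 255" --pt "-3 0 0 0 255" --pt "-3 0 0 0 255"

```text
time_s: 10.0
eef_pos: [0.5358, -0.3632, 0.0619]
ee_rot: [-2.368, -2.053, -0.008]
contact_force: [1.4, 11.2, 2.5]
grip_width: -0.0
```

Request:
move_arm --pt "12 0 0 0 255" --pt "20 0 -20 0 255" --pt "24 0 -70 0 255" --pt "24 0 -130 0 255" --pt "24 0 -160 0 255" --pt "24 -60 -160 0 255" --pt "24 -90 -160 0 255"

```text
time_s: 10.88
eef_pos: [0.4483, -0.3312, 0.2246]
ee_rot: [2.371, 2.056, -0.001]
contact_force: [-0.9, -0.2, 0.9]
grip_width: -0.001
```

```bash
python3 - <<'E'
from h import *
s=state();print(s["eef_pos"],s["time_s"],s["contact_force"])
p,d=camera("side");save("pics/s4.png",cv2.resize(p[100:260,190:390],None,fx=3,fy=3,interpolation=cv2.INTER_CUBIC))
W=world("side",d);x0=W-np.array([*O,0]);c,q=np.cos(YAW),np.sin(YAW)
B=np.stack([c*x0[...,0]+q*x0[...,1],-q*x0[...,0]+c*x0[...,1],x0[...,2]],-1)*1e3
m=(abs(B[...,0])<15)&(abs(B[...,1])<30)&(B[...,2]>55)&(B[...,2]<90);print("toggle",m.sum(),B[m].mean(0).round(1),B[m&(B[...,2]>68)].mean(0).round(1))
m=(B[...,0]>25)&(B[...,0]<140)&(abs(B[...,1])<30)&(B[...,2]>55)&(B[...,2]<150)
print("hood",m.sum(),np.percentile(B[m],[2,50,98],axis=0).round(0))
m&=abs(B[...,1])<12
m&=B[...,0]>82
print("disc",m.sum(),B[m].mean(0).round(1) if m.any() else "",np.percentile(B[m],[2,98],axis=0).round(0) if m.any() else "")
E
```

```text
[ 0.44829125 -0.33121754  0.2245729 ] 10.875 [-0.85472831 -0.16826622  0.93317697]
toggle 57 [-1.  -8.2 67.2] [ -1.1 -10.8  72.5]
hood 1039 [[ 31. -24.  57.]
 [ 51.  14. 105.]
 [ 91.  27. 126.]]
disc 67 [ 88.6   4.2 116.9] [[ 83.  -1. 104.]
 [ 97.   7. 128.]]
```

View pics/s4.png

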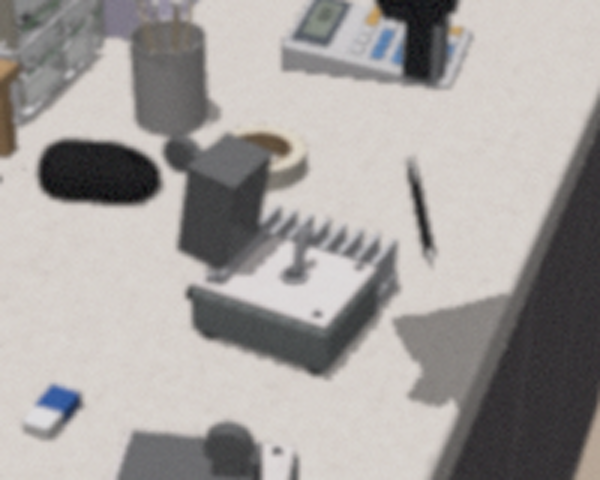

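```bash
python3 - <<'E'
from h import *
c,q=np.cos(YAW),np.sin(YAW)
for cam in ("top","side"):
    p,d=camera(cam);W=world(cam,d);x0=W-np.array([*O,0])
    B=np.stack([c*x0[...,0]+q*x0[...,1],-q*x0[...,0]+c*x0[...,1],x0[...,2]],-1)*1e3
    m=(B[...,0]>25)&(B[...,0]<140)&(abs(B[...,1])<30)&(B[...,2]>95)&(B[...,2]<150)
    print(cam,m.sum(),np.percentile(B[m],[2,50,98],axis=0).round(0))
    h=B[m]
    for x in range(25,115,5):
        k=h[(h[:,0]>=x)&(h[:,0]<x+5)]
        if len(k): print(x,len(k),np.median(k,0).round(1),np.percentile(k[:,1:],[3,97],axis=0).round(1).tolist(),k[:,2].max().round(1))
print([ (t,np.round(arc(t),1)) for t in (1.35,1.4,1.45,1.5,1.55)])
s=state();print(s["eef_pos"],shift([box(*[arc(1.4)[0],0,230]),box(arc(1.4)[0],0,140),box(arc(1.4)[0],0,arc(1.4)[1]-12)]))
E
```

```text
top 686 [[ 31. -25. 108.]
 [ 51.   0. 122.]
 [ 91.  24. 128.]]
25 7 [ 29.7  -6.  119.4] [[-24.8, 118.6], [12.9, 123.9]] 124.6
30 76 [ 32.4  -0.4 119.1] [[-23.1, 115.2], [22.9, 122.0]] 123.9
35 81 [ 37.4   0.  119.3] [[-24.2, 115.1], [23.6, 123.3]] 123.6
40 80 [ 42.4   0.5 120.5] [[-24.1, 115.8], [23.9, 123.0]] 124.3
45 88 [ 47.4  -0.2 121.1] [[-24.1, 110.5], [23.9, 124.5]] 125.6
50 81 [ 52.7   0.4 122.4] [[-24.2, 117.5], [23.8, 124.9]] 126.3
55 78 [ 57.6   1.5 123. ] [[-22.4, 115.5], [23.9, 125.6]] 125.9
60 81 [6.240e+01 1.000e-01 1.238e+02] [[-24.8, 116.9], [24.1, 127.3]] 128.2
65 19 [ 67.4   0.5 120.1] [[-12.8, 104.3], [23.9, 123.6]] 123.7
70 17 [ 72.1  -0.7 120.8] [[-4.7, 115.7], [4.2, 124.6]] 125.8
75 20 [7.700e+01 1.000e-01 1.247e+02] [[-5.2, 110.0], [4.1, 128.1]] 128.1
80 20 [ 82.8  -0.2 125.9] [[-5.9, 105.6], [4.0, 130.2]] 130.8
85 18 [8.730e+01 1.000e-01 1.265e+02] [[-5.1, 114.2], [3.9, 130.0]] 130.9
90 14 [ 91.3   0.8 125.9] [[-4.6, 110.9], [4.2, 130.0]] 130.1
95 6 [ 95.4  -0.  121.6] [[-4.9, 115.4], [3.3, 124.2]] 124.4
side 623 [[ 31. -23.  96.]
 [ 51.   6. 119.]
 [ 93.  27
[... 501 characters left out ...]
.4]] 125.7
65 19 [ 66.6  24.4 107.4] [[2.2, 95.9], [26.5, 123.4]] 123.8
70 11 [ 73.3   3.8 120.1] [[-2.9, 116.9], [6.7, 122.5]] 122.5
75 28 [ 77.6   4.7 121.1] [[-3.2, 109.3], [7.3, 126.3]] 127.9
80 28 [ 82.8   4.6 119.7] [[-2.5, 103.9], [6.9, 127.4]] 127.9
85 28 [ 87.4   4.5 118.8] [[-0.1, 103.8], [7.5, 127.1]] 128.2
90 16 [ 92.1   4.1 115.2] [[1.0, 106.2], [6.7, 125.7]] 126.7
95 7 [ 96.2   3.6 115.9] [[1.1, 109.5], [4.5, 121.0]] 121.0
[(1.35, array([ 81.9, 117.9])), (1.4, array([ 85.3, 115.7])), (1.45, array([ 88.6, 113.3])), (1.5, array([ 91.8, 110.8])), (1.55, array([ 94.8, 108.2]))]
[ 0.44917777 -0.33148835  0.22421047] [[-23.0, 178.0, -5.0], [-23.0, 178.0, 85.0], [-23.0, 178.0, 121.0]]
```

Request:
move_arm --pt "-6 45 -4 0 130" --pt "-12 95 -4 0 130" --pt "-18 145 -4 0 130" --pt "-23 178 -4 0 130" --pt "-23 179 -4 0 130" --pt "-23 179 40 0 130" --pt "-23 179 80 0 130" --pt "-23 179 80 0 130" --pt "-23 179 80 0 130"

```text
time_s: 12.15
eef_pos: [0.6244, -0.3798, 0.1446]
ee_rot: [2.371, 2.056, 0.001]
contact_force: [-0.1, 0.2, 0.0]
grip_width: 0.49
```

```bash
python3 - <<'E'
from h import *
s=state();print(s["eef_pos"],jaw()[1],s["time_s"],s["grip_width"],s["contact_force"],shift([box(86,0,103)]))
E
```

```text
[ 0.62437315 -0.37976895  0.1446003 ] 81.85767913049803 12.15 0.48996075866781397 [-0.11663358  0.16653698  0.0220421 ] [[-0.0, -1.0, 42.0]]
```

Request:
move_arm --pt "0 -1 20 0 130" --pt "0 -1 41 0 130" --pt "0 -1 41 0 130" --pt "0 -1 41 0 255" --pt "0 -1 41 0 255" --pt "0 -1 41 0 255" --pt "0 -1 41 0 255" --pt "0 -1 41 0 255" --force 30

```text
time_s: 13.15
eef_pos: [0.623, -0.3801, 0.1022]
ee_rot: [2.372, 2.056, -0.001]
contact_force: [-1.1, -4.9, 1.0]
grip_width: 0.11
```

```bash
python3 - <<'E'
from h import *
s=state();print(s["eef_pos"],s["time_s"],s["grip_width"],s["contact_force"])
R=Rn.from_rotvec(s["ee_rot"]).as_matrix();x,z=arc(1.41);p0=box(x,0,z)
for th in [1.3,1.15,1,.85,.7,.55,.4,.26,.12,.0]:
    x,z=arc(th);print(th,(R.T@(box(x,0,z)-p0)*1e3).round())
E
```

```text
[ 0.62296997 -0.38009385  0.10222269] 13.15 0.10969868062901646 [-1.13313572 -4.87409278  0.96745522]
1.3 [-0. -8. -5.]
1.15 [ -0. -19. -10.]
1 [ -0. -30. -13.]
0.85 [ -0. -42. -14.]
0.7 [ -0. -54. -14.]
0.55 [ -0. -66. -12.]
0.4 [ -0. -78.  -8.]
0.26 [ -0. -88.  -3.]
0.12 [ -0. -97.   4.]
0.0 [  -0. -104.   10.]
```

Request:
move_arm --pt "0 -8 -5 0 255" --pt "0 -19 -10 0 255" --pt "0 -30 -13 0 255" --pt "0 -42 -14 0 255" --pt "0 -54 -14 0 255" --pt "0 -66 -12 0 255" --pt "0 -78 -8 0 255" --pt "0 -88 -3 0 255" --pt "0 -97 4 0 255" --pt "0 -104 10 0 255"

```text
time_s: 14.4
eef_pos: [0.5223, -0.366, 0.0955]
ee_rot: [2.368, 2.052, 0.004]
contact_force: [-0.2, -2.3, 7.4]
grip_width: 0.11
```

Request:
move_arm --pt "0 -1 2 0 255" --pt "0 -1 2 0 255" --pt "0 -1 2 0 255"

```text
time_s: 14.78
eef_pos: [0.52, -0.3657, 0.0933]
ee_rot: [2.37, 2.055, 0.0]
contact_force: [-3.8, -2.1, 10.3]
grip_width: 0.108
```

```bash
python3 - <<'E'
from h import *
s=state();print(s["eef_pos"],s["time_s"],s["grip_width"],s["contact_force"])
c,q=np.cos(YAW),np.sin(YAW)
p,d=camera("side");W=world("side",d);x0=W-np.array([*O,0])
B=np.stack([c*x0[...,0]+q*x0[...,1],-q*x0[...,0]+c*x0[...,1],x0[...,2]],-1)*1e3
for a in range(-30,40,10):
    m=(B[...,0]>a)&(B[...,0]<a+10)&(B[...,1]>8)&(B[...,1]<23)&(B[...,2]>80)&(B[...,2]<100);print(a,m.sum(),np.median(B[m][:,2]).round(1) if m.any() else "")
E
```

```text
[ 0.52003109 -0.36567052  0.09329649] 14.775 0.10829591845416535 [-3.84325189 -2.07962158 10.27939801]
-30 47 91.3
-20 26 91.0
-10 22 90.2
0 20 89.1
10 23 88.5
20 20 87.6
30 22 86.5
```

Request:
move_arm --pt "0 -2 4 0 255" --pt "0 -3 6 0 255" --pt "0 -3 6 0 255"

```text
time_s: 15.2
eef_pos: [0.5159, -0.3651, 0.0881]
ee_rot: [2.372, 2.057, -0.003]
contact_force: [-8.8, 0.2, 15.4]
grip_width: 0.109
```

```bash
cat > roof.py <<'E'
from h import *
s=state();print(s["eef_pos"],s["time_s"],s["grip_width"],s["contact_force"])
c,q=np.cos(YAW),np.sin(YAW)
def B(d):
    x0=world("side",d)-np.array([*O,0])
    return np.stack([c*x0[...,0]+q*x0[...,1],-q*x0[...,0]+c*x0[...,1],x0[...,2]],-1)*1e3
p,d=camera("side");cv2.imwrite("last.png",p[...,::-1])
for n,b in (("start",B(np.load("side0.npy"))),("now",B(d))):
    print(n,[np.median(b[(b[...,0]>a)&(b[...,0]<a+10)&(b[...,1]>8)&(b[...,1]<23)&(b[...,2]>80)&(b[...,2]<100)][:,2]).round(1) for a in range(-30,40,10)])
E
python3 roof.py
```

```text
[ 0.51591981 -0.36510963  0.08808125] 15.2 0.10899541904421638 [-8.76937173  0.16778774 15.41728896]
start [np.float64(86.0), np.float64(85.8), np.float64(86.0), np.float64(86.1), np.float64(86.0), np.float64(86.3), np.float64(86.1)]
now [np.float64(88.1), np.float64(86.9), np.float64(86.1), np.float64(86.4), np.float64(86.1), np.float64(86.3), np.float64(86.1)]
```

Request:
move_arm --pt "0 0 0 0 130" --pt "0 0 0 0 130" --pt "0 0 0 0 130" --pt "0 0 -30 0 130" --pt "0 0 -80 0 130" --pt "0 0 -120 0 130" --pt "0 -40 -130 0 130" --pt "0 -70 -130 0 130" --pt "0 -70 -130 0 130"

```text
time_s: 16.38
eef_pos: [0.4452, -0.3523, 0.2124]
ee_rot: [-2.372, -2.055, -0.002]
contact_force: [0.8, 1.0, -0.2]
grip_width: 0.492
```

```bash
python3 roof.py; python3 - <<'E'
from h import *
p=cv2.imread("last.png")[80:300,190:390];cv2.imwrite("pics/s5.png",cv2.resize(p,(545,600),interpolation=2))
E
```

```text
[ 0.44518298 -0.3522982   0.2123729 ] 16.375 0.49170899349363134 [ 0.75102641  0.99708942 -0.2465262 ]
start [np.float64(86.0), np.float64(85.8), np.float64(86.0), np.float64(86.1), np.float64(86.0), np.float64(86.3), np.float64(86.1)]
now [np.float64(86.0), np.float64(86.0), np.float64(86.2), np.float64(86.3), np.float64(86.2), np.float64(85.6), np.float64(86.1)]
```

View pics/s5.png

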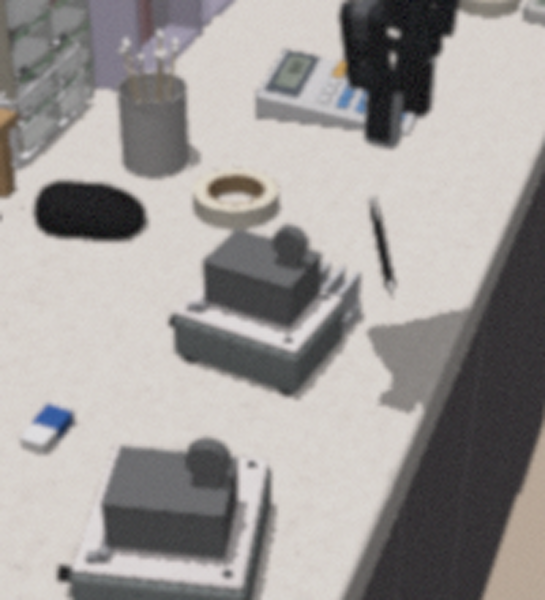

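Both guards are shut. The roof matches its starting heights to within 1 mm, and the gripper is clear, so I'm handing in.

```bash
python3 -c "
from plant import *
print(hand_in())"
```

```text
the job is handed in; nothing more can be done
None
```

The laser is armed and the job is handed in, at about 16.4 s of the 61 s allowed. I pinched the disc on the finned box's guard and swung it up. I then pushed the toggle over to the right with the closed fingers, and pinched the disc again to swing the guard shut.

**Guard opening:** The picture after the swing showed the guard close to a quarter turn up with the toggle still leaning left. Before I closed it again, its roof slope measured about 1.42 rad. It had been pulled back a little when I let go, but it was still well past the required angle.

**Toggle:** On the last push the force rose from 5 to 11 N with no further movement, so it was at its stop. With the guard still open, the camera also showed it leaning right (visible face at about y = -11 mm, z = 72 mm). I could not check it again once the guard was shut.

**Guard closing:** The first closing swing left the guard about 0.08 rad open, so I pressed down a few millimetres more. The last depth check put the roof level and within 1 mm of its height at the start.

**Plain box:** I did not touch its guard, and it looks shut in the last picture. I did not measure its angle at the end.

**Gripper:** It was about 0.12 m above and in front of the box at the end, touching nothing, with about 1 N on the force reading, near its usual noise.

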